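# Seat the guide bush and hold the bore probe centred in it

## Robot

A 7-joint arm with a two-finger parallel gripper is mounted at the origin on the work surface. World frame = base frame: x ahead of the robot, y to its left, z up, the work surface at z = 0. Lengths are in m, angles in rad, forces in N, time in s.
With the tool pointing down it reaches from about 0.4 to 0.9 m from the base axis. Payload 5.5 kg.
Tool frame: the origin (TCP) lies between the finger pads; the fingertips stand 25 mm ahead of it and the grasp point (between the pads) lies 6 mm ahead of it (nose_length is the distance from the TCP to the fingertips, in m); z points along the fingers, x is the direction in which the jaws open and shut, and the axes are right-handed (so a half turn about z gives the same grasp; the last joint's range is limited). The gripper opens to 85 mm and grips with 20 to 120 N. Pads are 22 mm wide; open, the fingers measure 114 mm over their backs; the gripper's body (76 mm by 85 mm) begins 54 mm behind the grasp point. The pads swing forward as they close: fully open they stand 13 mm farther back than shut.
Start: joints at [1.448, 0.501, -0.427, 1.55, 0.221, 1.138, -0.21], TCP at [0.245, -0.602, 0.256] pointing down, gripper open.
Joint ranges: [-2.88, 2.88], [-0.31, 2.03], [-1.54, 1.56], [0.2, 2.42], [-1.41, 4.55], [0.19, 2.02], [-2.57, 2.57]. Speed limits (rad/s): [2.57, 2.57, 3.14, 3.14, 3.14, 3.14, 3.14].

## Interface

Orientations are given as a unit quaternion [x, y, z, w].
In Python, from plant import * gives the robot as it stands. The module is installed in compiled form; this text tells all that it offers. Calls block until the motion is done:
- reach(position, orientation): joint-space move of the TCP to a pose.
- move_straight(position, ori=None, max_speed=0.15): straight line of the TCP; ori=None keeps the orientation; max_speed is the mean speed in m/s.
- set_joints(angles): joint-space move.
- gripper_to(opening, f_grip=None): opening from 0.0 (shut) to 1.0 (fully open); f_grip is the grip in N (None keeps the last); returns when the fingers have stopped.
- sleep(seconds).
- solve_ik(position, orientation): joint angles nearest the present ones, or None.
- get_obs(): the state.
- camera(name): name is "scene" or "top" or "wrist"; returns a dict with "frame" (480x640x3 uint8, red, green, blue), "camera_matrix" (3x3 intrinsics, pixels), "R" (3x3) and "t" (3): a world point X has camera coordinates R X + t. Camera axes: x right, y down, z forward; pixel columns grow to the right and rows downward; lengths in m; the calibration is good to about 2 mm. A picture is of the moment at which its call begins. There is no depth.
A pose or a line that the arm cannot do raises Unreachable and nothing moves.
- finish_job(): hands the job in, once; it reports no verdict.
The state is a dict: "time_s": time; "joints": joint angles; "joint_velocities": joint speeds; "joint_efforts": joint torques, N m; "position": TCP position; "eef_rot": TCP orientation; "wrist_force": force on the tool from outside, world axes, zero at the start; "torque": the same for the moment, N m; "width": opening from 0.0 (shut) to 1.0 (fully open).
Only numpy, scipy, OpenCV 4.12 (cv2) and the standard library are available. Lean on these libraries where they do the work, as an engineer would, in place of code of your own. Each camera call takes 0.05 s, during which the arm holds its last target.

## Task

Set the brass guide bush, flange down, into the round pocket of the blue-topped die block without dropping it, and let go of it once it is seated. Then take the bore probe out of its stand by the black handle and lower its rod straight down through the bush without ever touching the bush or the die block, until the orange band on the rod is level with the bush's top rim. Finish there still holding the probe, upright, still and centred in the bore; leave the jar, screwdriver and steel block where they are.

Things in the scene. Friction and masses are not known exactly. Their poses are not given: they have to be found in the camera images.
- die: Fixed aluminium die block with a blue top face, 120 x 120 x 50 mm high; origin at the centre of its underside on the table, z up, x and y along its sides. In the middle of its top is a round pocket 55 mm across (edge bevelled 2 mm) and 8 mm deep; below the pocket a 24 mm hole goes on down to the table.
- die_pocket (a point): Centre of the floor of the die block's pocket, 42 mm above the table (8 mm below the block's top).
- bush: Loose brass guide bush, 0.2 kg, standing flange down on a green board 110 x 110 x 6 mm: a flange 50 mm across and 8 mm thick at the bottom, above it a round neck 36 mm across reaching to 40 mm total height, and a straight 24 mm bore through it all. Origin at the centre of its underside (flange face), z up along the bore. When seated in the pocket the flange is flush with the die block and the neck stands 32 mm out of it.
- bush_mid (a point): Centre of the bush on its bore axis, 20 mm above its underside; the neck can be gripped from 8 to 40 mm above the underside.
- bush_top (a point): Centre of the bush's top rim, 40 mm above its underside.
- stand: Fixed probe stand, 80 x 80 mm, 100 mm high: white top plate 12 mm thick on four steel legs, with an 18 mm hole in the middle in which the probe hangs by its handle. Origin at the centre of its underside on the table, z up. The stand and the green board may be on either side of the die block.
- probe: Loose bore probe, 0.12 kg: a steel rod 10 mm across and 90 mm long with an upright square black handle above it, 26 x 26 mm and 60 mm high (150 mm in all, with an orange ring near the handle's top and a 3 mm steel stud on it). Origin at the rod's tip (lowest point), z up along the rod, x and y square to the handle's faces. It starts upright in the stand, the handle's underside on the stand's top, the tip 10 mm above the table; it lifts straight out, nothing else holds it.
- probe_handle (a point): Centre of the probe's square handle, 120 mm above the rod's tip.
- probe_band (a point): Centre of the orange band on the rod, 12 mm wide, 55 mm above the rod's tip.
- probe_tip (a point): The rod's tip, lowest point of the probe, on its axis.
- jar: White jar with a red cap, 48 mm across, 65 mm high, beyond the work; leave it alone. Origin at the centre of its underside.
- screwdriver: Screwdriver lying beyond the work; leave it alone.
- pad: Small steel block 70 x 50 x 22 mm with a round stud on top (31 mm in all), beyond the die block; leave it alone. Origin at the centre of its underside.
Things that resemble listed ones, but are neither listed nor needed, are in the scene too. What is meant by the bush is not turquoise, and is the smaller of those in its own colour.

How it is judged:
On the way:
1. the bush sits flange down, flush in the die block's pocket, and is let go (horizontal distance between bush_mid and die_pocket below 0.005 m and z of bush_mid in the frame of die between 0.059 and 0.0645 m and angle between bush_mid's own z axis and vertical below 0.06 rad and contact force between the fingers and bush below 0.05 N), for 0.2 s.
At the end, for the whole second after the job is handed in: Bush flange down in the pocket (5 mm of centre, underside within 3 mm of the floor, tilt under 0.06), untouched; probe held by the fingers alone, still, tilt under 0.09 rad, tip and band within 4 mm of the bore axis, band within 7 mm of the rim's height (all of step 1 and horizontal distance between each of probe_tip, probe_band and bush_top below 0.004 m and z of probe_band in the frame of bush_top between -0.007 and 0.007 m and angle between probe_tip's own z axis and vertical below 0.09 rad and linear speed of probe below 0.01 m/s and contact force between the fingers and probe above 1 N and contact force between probe and bush below 0.05 N and contact force between probe and die below 0.05 N and contact force between probe and stand below 0.05 N); the arm keeps its last pose, push and grip.
It fails at once if the probe touches the bush or the die block (contact force between probe and bush above 0.2 N or contact force between probe and die above 0.2 N).
It fails at once if the bush is dropped (falls free faster than 0.6 m/s) (contact force between the fingers and bush below 0.01 N and linear speed of bush above 0.6 m/s).
It fails at once if the jar, the screwdriver or the steel block is moved more than 20 mm (distance of any of jar, screwdriver, pad from where it was at the start of the episode above 0.02 m).
It also fails if it takes over 64 s, if anything falls off the work surface, if the arm or the gripper's body presses on something with over 40 N, if the wrist force passes 120 N, or if a joint passes its speed limit or range.

## Working session

There is one attempt and no reset: what is moved stays moved. The work goes in short steps, each a Python script; the robot and the scene stay as the last script left them, time stands still between calls to the robot, and variables do not carry over. Pictures are saved under pics/ and viewed, and the job is handed in when it is done.

```bash
mkdir -p pics
python3 - <<'E'
from plant import *
import cv2
o=get_obs();print(o)
for n in("scene","top","wrist"):
    c=camera(n);cv2.imwrite(f"pics/a_{n}.png",c["frame"][:,:,::-1]);print(n,c["camera_matrix"],c["R"],c["t"])
E
```

```text
{'time_s': 0.0, 'joints': array([ 1.44818208,  0.50185102, -0.4267658 ,  1.55149091,  0.22083814,
        1.13828443, -0.21028261]), 'joint_velocities': array([ 1.14544491e-03, -9.65987288e-04, -5.82696838e-04, -7.60740261e-04,
        4.51384284e-04, -2.21295453e-05, -8.78336948e-04]), 'joint_efforts': array([ 5.65585669e-04, -5.69529569e+01, -5.81610113e+00, -2.80945462e+01,
        1.05626456e-02,  1.20198290e-02, -3.27034527e-06]), 'position': array([ 0.24428989, -0.60163514,  0.25523805]), 'eef_rot': array([ 8.29572480e-01, -5.58398182e-01, -8.11873506e-04, -5.58512043e-04]), 'wrist_force': array([-0.48575695,  0.89621135, -0.39365791]), 'torque': array([-0.02666262,  0.04213772, -0.02099331]), 'width': 1.0002406161381618}
scene [[583.15701201   0.         322.07864787]
 [  0.         583.15701201 247.7308937 ]
 [  0.           0.           1.        ]] [[ 0.76759054  0.64093857 -0.00158649]
 [ 0.54416553 -0.65299865 -0.52676052]
 [-0.33865711  0.40347307 -0.85001226]] [-0.515713   -0.24480199  1.35730844]
top [[460.17272325   0.         320.63626939]
 [  0.         460.17272325 241.52743326]
 [  0.           0.           1.        ]] [[-0.02877705 -0.99898579  0.03463056]
 [-0.99616208  0.02579626 -0.08364008]
 [ 0.08266192 -0.03690456 -0.9958941 ]] [0.06160565 0.60489373 0.85347304]
wrist [[356.3443855    0.         322.53418543]
 [  0.         356.3443855  243.34148256]
 [  0.           0.           1.        ]] [[ 0.37575876 -0.92671599 -0.00168207]
 [-0.88696832 -0.36016684  0.28907965]
 [-0.26850056 -0.10713227 -0.95730357]] [-0.64735178 -0.03718897  0.37910015]
```

View pics/a_scene.png

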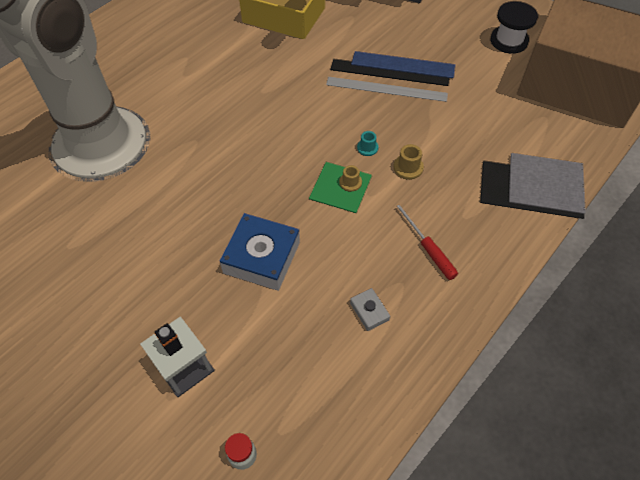

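View pics/a_top.png

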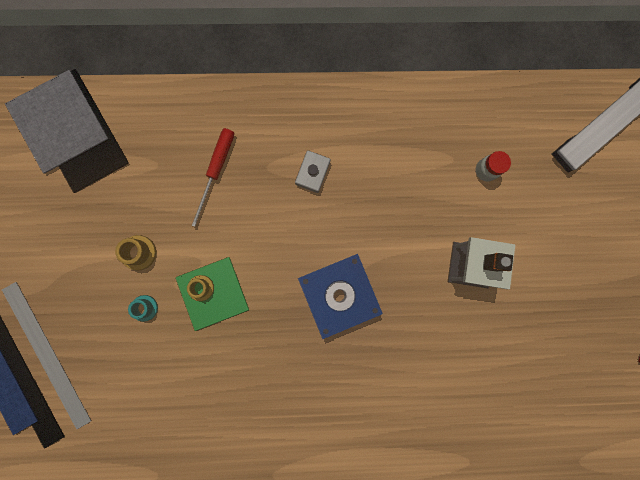

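View pics/a_wrist.png

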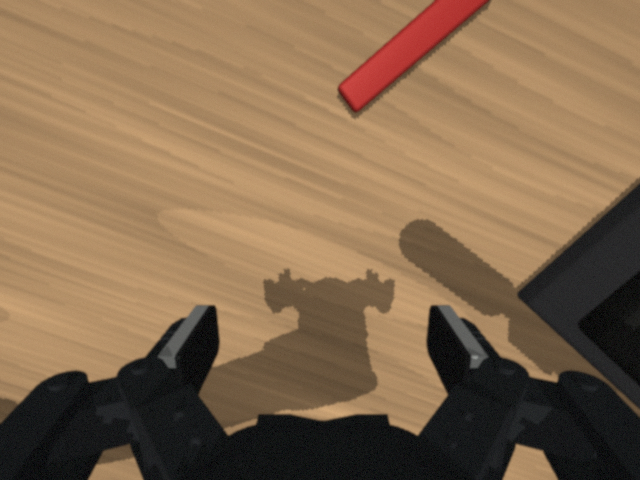

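Scene: candidates for the bush, by pixel in the top view: small brass on the green board (200,288), larger brass (135,251), turquoise (142,308). By the description it is the one at (200,288), which I'll check in a close crop. The die pocket is at (340,296), the probe in its stand at (498,262), jar (497,163), screwdriver (213,175) and steel block (313,171).

```bash
cat > h.py <<'E'
from plant import *
import numpy as np, cv2
from scipy.spatial.transform import Rotation as Ro
def ray(c,px):
    K,R,t=c["camera_matrix"],np.array(c["R"]),np.array(c["t"])
    d=R.T@np.linalg.inv(K)@np.array([px[0],px[1],1.]);return -R.T@t,d
def onz(c,px,z):
    o,d=ray(c,px);return o+d*(z-o[2])/d[2]
def proj(c,X):
    p=c["camera_matrix"]@(np.array(c["R"])@np.array(X)+np.array(c["t"]));return p[:2]/p[2]
def save(c,n,box=None,s=1):
    f=c["frame"][:,:,::-1]
    if box: f=f[box[1]:box[3],box[0]:box[2]]
    f=cv2.resize(f,None,fx=s,fy=s,interpolation=cv2.INTER_CUBIC);cv2.imwrite(f"pics/{n}.png",f)
def blobs(m,amin=20):
    n,l,s,cc=cv2.connectedComponentsWithStats(m.astype(np.uint8))
    return [(s[i,4],s[i,:4].tolist(),cc[i].round(2),(l==i)) for i in range(1,n) if s[i,4]>=amin]
def hsv(c): return cv2.cvtColor(c["frame"],cv2.COLOR_RGB2HSV).astype(int)
def down(yaw): # jaw direction x at angle yaw, tool z down
    x=np.array([np.cos(yaw),np.sin(yaw),0]);z=np.array([0,0,-1.]);return Ro.from_matrix(np.c_[x,np.cross(z,x),z]).as_quat()
E
python3 - <<'E'
from h import *
for n in("top","scene"):
    c=camera(n);H=hsv(c);h,s,v=H[...,0],H[...,1],H[...,2]
    ms={"green":(h>50)&(h<80)&(s>120),"blue":(h>100)&(h<125)&(s>120)&(v>60),"white":(s<45)&(v>190)}
    print(n)
    for k,m in ms.items():
        for b in blobs(m,150): 
            r=cv2.minAreaRect(np.argwhere(b[3])[:,::-1].astype(np.float32)); print(k,b[0],b[1],b[2],np.round(r[0],1),np.round(r[1],1),round(r[2],1), onz(c,r[0],{"green":.006,"blue":.05,"white":.1}[k]).round(4))
    save(c,"b_"+n,(110,220,270,340) if n=="top" else (300,120,440,220),5)
    if n=="top": save(c,"b_top2",(430,220,530,310),8);save(c,"b_top3",(290,245,390,345),6)
    else: save(c,"b_sc2",(130,300,230,400),6);save(c,"b_sc3",(210,205,310,295),8)
E
```

```text
top
green 270 [181, 291, 45, 39] [201.5  311.36] [203.8 305.2] [40.3 34.4] 68.2 [0.4918 0.2709 0.006 ]
blue 1149 [305, 263, 77, 74] [341.68 310.7 ] [341.9 300.4] [54.9 64.3] 67.2 [0.4948 0.0102 0.05  ]
scene
green 1514 [309, 162, 62, 51] [337.32 189.03] [339.6 186.6] [52.7 40.5] 16.7 [0.5116 0.2521 0.006 ]
blue 2516 [220, 214, 79, 65] [259.64 245.95] [258.9 245.2] [65.6 53.7] 17.2 [0.5014 0.0101 0.05  ]
```

View pics/b_top.png

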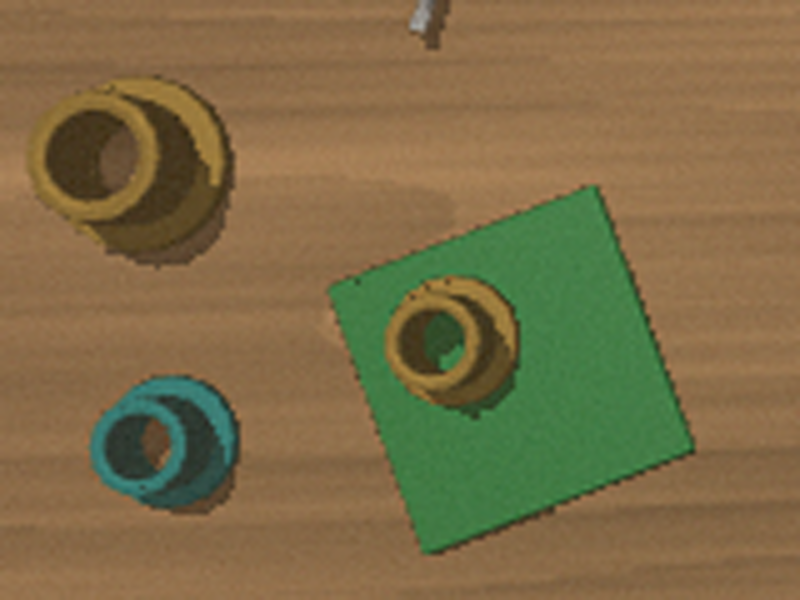

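View pics/b_top2.png

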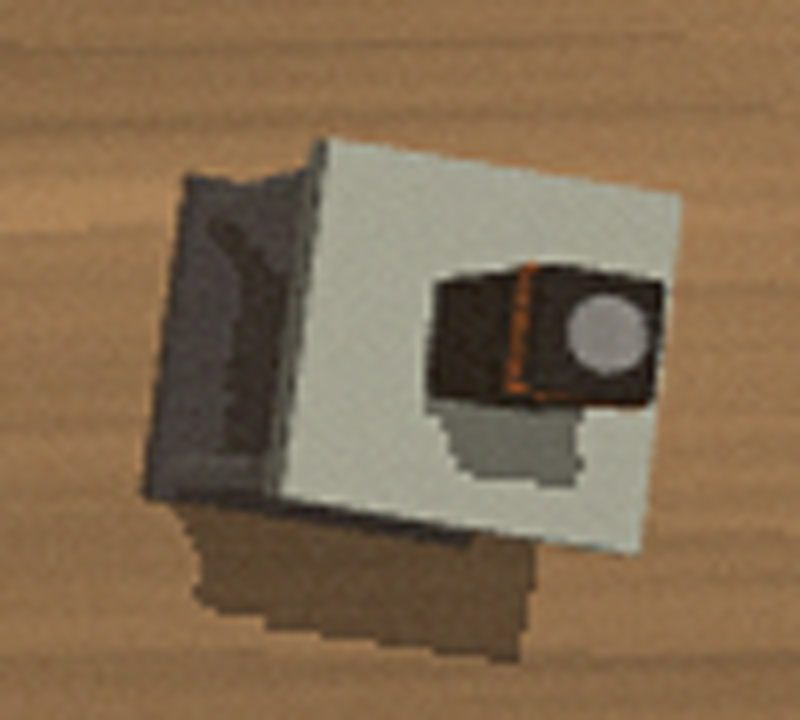

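View pics/b_top3.png

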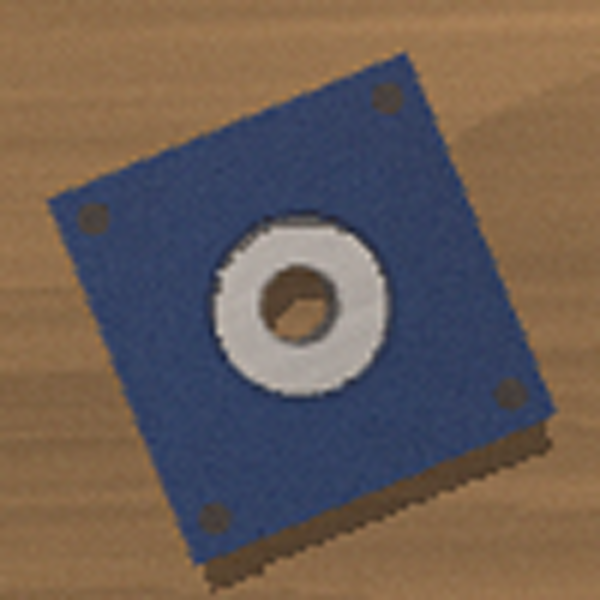

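View pics/b_sc2.png

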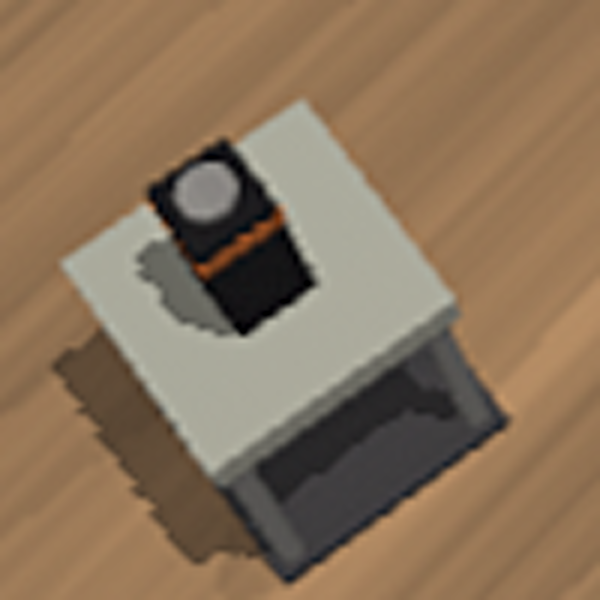

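View pics/b_scene.png

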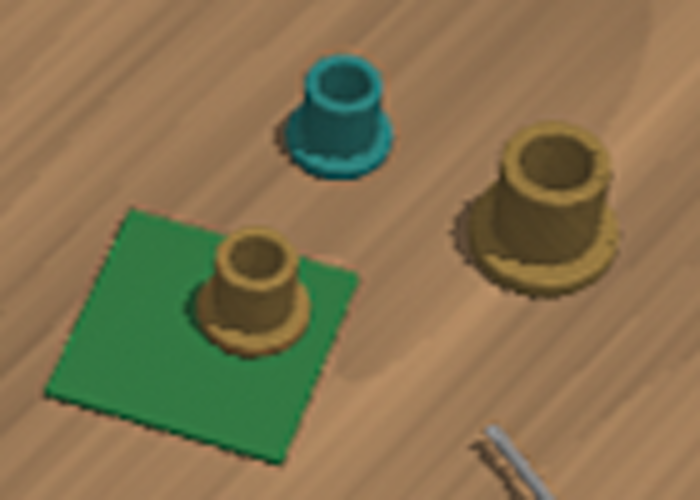

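The crops confirm it: the small brass bush on the green board has its rim centred near top (196.5,288), and the other brass one is clearly larger. Next: rough positions from corners and rims in both views.

Run:
```python
from h import *
T=camera("top");S=camera("scene")
def cv(pts,s,off): return [np.array(p)/s+off-0.5+0.5/s for p in pts]
def cen(Ps):
    Ps=np.array(Ps);return Ps.mean(0),[np.linalg.norm(Ps[i]-Ps[(i+1)%4]).round(4) for i in range(4)],np.degrees([np.arctan2(*(Ps[(i+1)%4]-Ps[i])[1::-1]) for i in range(4)]).round(1)
d=cv([(48,200),(407,52),(555,410),(195,565)],6,(290,245))
print("die T",cen([onz(T,p,.05) for p in d]))
print("pocket rim T",onz(T,cv([(300,306)],6,(290,245))[0],.05))
s=cv([(322,140),(682,200),(640,553),(282,497)],8,(430,220))
print("stand T",cen([onz(T,p,.1) for p in s]))
s=cv([(303,100),(457,300),(218,470),(62,262)],6,(130,300))
print("stand S",cen([onz(S,p,.1) for p in s]))
print("stud T",onz(T,cv([(607,335)],8,(430,220))[0],.163),"S",onz(S,cv([(206,192)],6,(130,300))[0],.163))
print("bush top T",onz(T,cv([(433,342)],5,(110,220))[0],.046),"S",onz(S,cv([(257,260)],5,(300,120))[0],.046))
b=cv([(48,395),(133,210),(358,275),(282,460)],5,(300,120));print("board S",cen([onz(S,p,.006) for p in b]))
for n,p,z in(("screwdriver tip",(194,226),0.01),("sd end",(228,130),.02),("big brass",(128,252),.06),("turq",(139,309),.046),("pad",(313,171),.031),("jar",(499,162),.065)):print(n,onz(T,p,z).round(3))
def try_(p,y): 
    q=solve_ik(p,down(y));return None if q is None else np.round(q,2)
b=onz(T,cv([(433,342)],5,(110,220))[0],.046)
for y in np.radians(range(-180,180,20)): print(round(np.degrees(y)),try_([b[0],b[1],.15],y))
```

```text
die T (array([0.5038797 , 0.01353649, 0.05      ]), [np.float64(0.1196), np.float64(0.1184), np.float64(0.1196), np.float64(0.1191)], array([ -69.2, -159.5,  111.1,   20.5]))
pocket rim T [0.50377036 0.01407072 0.05      ]
stand T (array([ 0.55466399, -0.24847768,  0.1       ]), [np.float64(0.0812), np.float64(0.0785), np.float64(0.0799), np.float64(0.0792)], array([-100.9,  169.5,   79.6,   -9.6]))
stand S (array([ 0.55269971, -0.24974369,  0.1       ]), [np.float64(0.08), np.float64(0.0777), np.float64(0.0803), np.float64(0.0794)], array([ -10.4, -100.8,  170.8,   79. ]))
stud T [ 0.55469168 -0.24861902  0.163     ] S [ 0.55273256 -0.2506502   0.163     ]
bush top T [0.52525321 0.27575364 0.046     ] S [0.52357367 0.27455316 0.046     ]
board S (array([0.5125004 , 0.25452179, 0.006     ]), [np.float64(0.1102), np.float64(0.1069), np.float64(0.1073), np.float64(0.1061)], array([ 110.1,   19.3,  -70.3, -159.2]))
screwdriver tip [0.644 0.288 0.01 ]
sd end [0.829 0.219 0.02 ]
big brass [0.593 0.394 0.06 ]
turq [0.49  0.379 0.046]
pad [0.742 0.056 0.031]
jar [ 0.744 -0.292  0.065]
-180 
[... 157 characters left out ...]
5   0.24  1.8  -0.15  0.86 -2.5 ]
-100 [-0.54  0.49  0.01  1.8  -0.01  0.85 -2.27]
-80 [ 0.05  0.62 -0.79  1.78  0.53  0.97 -2.35]
-60 [ 0.09  0.64 -0.84  1.78  0.57  0.98 -2.03]
-40 [ 0.16  0.7  -0.97  1.77  0.67  1.03 -1.76]
-20 [ 0.23  0.77 -1.09  1.77  0.77  1.09 -1.48]
0 [ 0.32  0.94 -1.31  1.77  0.96  1.24 -1.26]
20 [ 0.32  0.94 -1.31  1.77  0.96  1.24 -0.91]
40 [ 0.24  0.79 -1.12  1.77  0.8   1.11 -0.45]
60 [ 0.22  0.76 -1.07  1.77  0.75  1.08 -0.07]
80 [ 0.32  0.94 -1.31  1.77  0.96  1.24  0.14]
100 [ 0.32  0.94 -1.31  1.77  0.96  1.24  0.49]
120 [ 0.32  0.94 -1.31  1.77  0.96  1.24  0.84]
140 [ 0.32  0.94 -1.31  1.77  0.96  1.24  1.19]
160 [ 0.32  0.94 -1.31  1.77  0.96  1.24  1.54]
```

All checks fit: die sides 118–120 mm, stand sides 78–81 mm, and the stud agrees with the stand centre. The two views differ by about 2 mm. Next is a hover over the bush for wrist-camera refinement.

Run:
```python
from h import *
set_joints([-0.5,0.45,0,1.7,0,0.95,-0.17])
reach([.5244,.2751,.20],down(np.radians(20)))
o=get_obs();print(o["time_s"],o["position"],o["joints"].round(2))
c=camera("wrist");save(c,"c1")
R=Ro.from_quat(o["eef_rot"]);C=-np.array(c["R"]).T@c["t"];print("cam in tool",R.inv().apply(C-o["position"]), R.inv().apply(c["R"][2]))
print(proj(c,[.5244,.2751,.046]))
```

```text
3.9083 [0.52314884 0.2749014  0.19945486] [-0.52  0.42 -0.01  1.77  0.    0.95 -0.18]
cam in tool [-0.00030848 -0.07548663 -0.11719805] [6.25656895e-04 2.90049430e-01 9.57011461e-01]
[324.61444522 235.70747323]
```

View pics/c1.png

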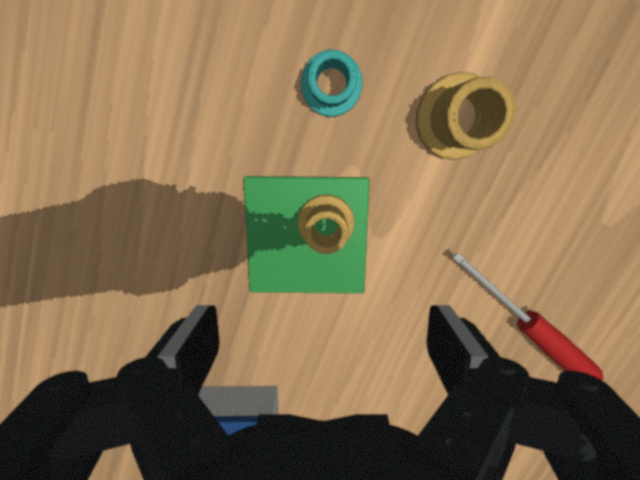

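The wrist view shows the bush rim at about (326,231), within 5 px of the prediction (324.6,235.7). I'll go lower for a finer measurement.

Run:
```python
from h import *
move_straight([.5244,.2751,.13],down(np.radians(20)),max_speed=.15)
c=camera("wrist");np.savez("c2.npz",**c,pos=get_obs()["position"]);p=proj(c,[.5244,.2751,.046]);print(p,get_obs()["time_s"],get_obs()["position"])
x,y=p.astype(int);save(c,"c2",(x-60,y-60,x+60,y+60),5);print(x-60,y-60)
```

```text
[321.46456626 265.81111638] 4.625 [0.5255068  0.27542561 0.13104095]
261 205
```

View pics/c2.png

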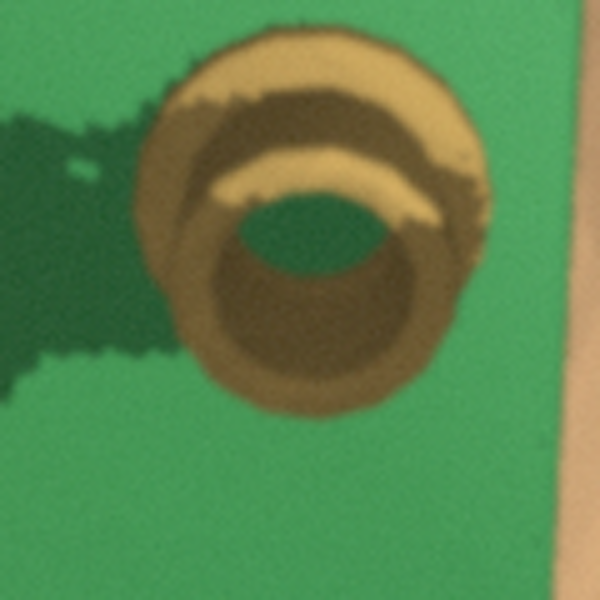

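The crop shows the bush rim centred at crop (314.5,283), i.e. full image about (323.5,261.2).

Run:
```python
from h import *
c=np.load("c2.npz")
f=lambda x,y:(261+x/5-.4,205+y/5-.4)
print(onz(c,f(314.5,283),.046), [onz(c,f(*p),.046).round(4) for p in((170,283),(460,283),(315,146),(315,418))])
print("flange",[onz(c,f(*p),.014).round(4) for p in((135,195),(490,195))])
o=get_obs();print(o["position"],Ro.from_quat(o["eef_rot"]).as_matrix().round(4))
```

```text
[0.52454597 0.27828911 0.046     ] [array([0.5082, 0.2724, 0.046 ]), array([0.541 , 0.2842, 0.046 ]), array([0.5188, 0.2943, 0.046 ]), array([0.5306, 0.2618, 0.046 ])]
flange [array([0.5011, 0.2712, 0.014 ]), array([0.5468, 0.2878, 0.014 ])]
[0.5255068  0.27542561 0.13104095] [[ 9.398e-01  3.417e-01  1.800e-03]
 [ 3.417e-01 -9.398e-01  9.000e-04]
 [ 2.000e-03 -2.000e-04 -1.000e+00]]
```

Run:
```python
from h import *
q=down(np.radians(20))
move_straight([.5245,.2768,.046],q,max_speed=.08)
sleep(.2);o=get_obs();print(o["time_s"],o["position"],o["wrist_force"])
gripper_to(0.0,50)
o=get_obs();print(o["time_s"],o["position"],o["wrist_force"],o["width"])
p=o["position"];np.save("grasp.npy",p)
move_straight([p[0],p[1],.150],q,max_speed=.1)
o=get_obs();print(o["time_s"],o["position"],o["wrist_force"],o["width"])
c=camera("wrist");save(c,"d1");np.savez("d1.npz",**c,pos=o["position"])
```

```text
6.025 [0.52484582 0.27701149 0.04657279] [0.45354361 0.3576099  0.20525966]
6.55 [0.52466083 0.27693989 0.04635516] [-0.89217936 -0.25356483  3.50382485] 0.39773866556939014
7.7417 [0.52408874 0.27659791 0.14915409] [-0.42155372 -0.31698069 -2.30633027] 0.4016512573639352
```

View pics/d1.png

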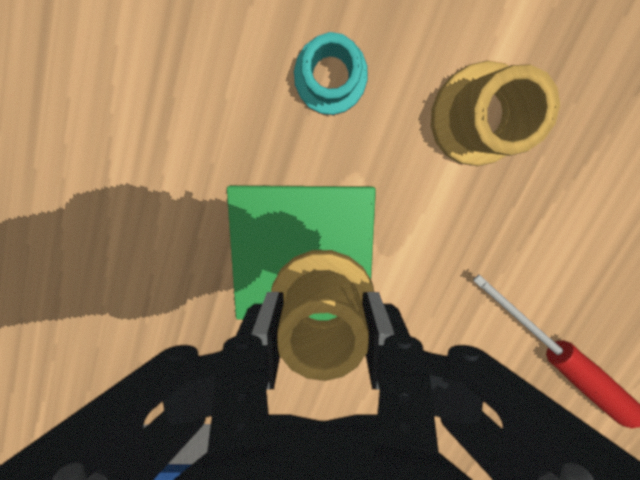

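The bush is gripped and hangs upright, rim at about (324,331). The wrist force reads its weight, 2.3 N against an expected 2 N. Now to the pocket, viewed from slightly beside it with the same tool yaw so that camera bias cancels.

Run:
```python
from h import *
q=down(np.radians(20)); yt=np.array([.342,-.94])
d=np.array([.5035,.0135])+.05*yt
reach([d[0],d[1],.15],q); sleep(.2)
o=get_obs();print(o["time_s"],o["position"],o["width"])
c=camera("wrist");save(c,"e1");np.savez("e1.npz",**c,pos=o["position"])
p=proj(c,[.5035,.0135,.05]);print(p);x,y=p.astype(int);save(c,"e2",(x-75,y-75,x+75,y+75),4);print(x-75,y-75)
t=camera("top");save(t,"e_top")
```

```text
9.175 [ 0.52094465 -0.03173496  0.14994263] 0.3994125719968708
[321.37802156 182.04196511]
246 107
```

View pics/e1.png

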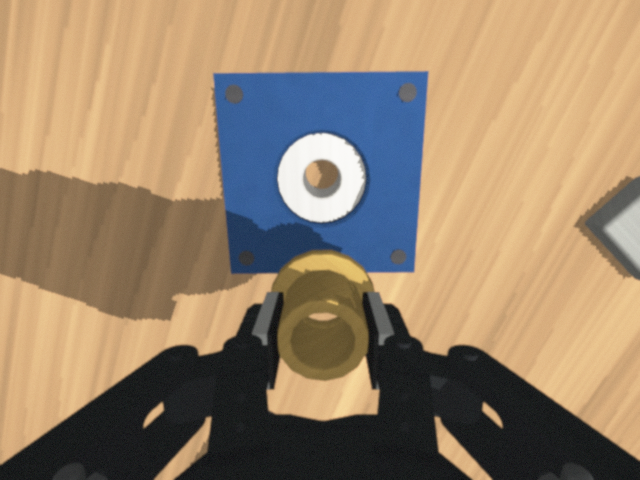

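View pics/e2.png

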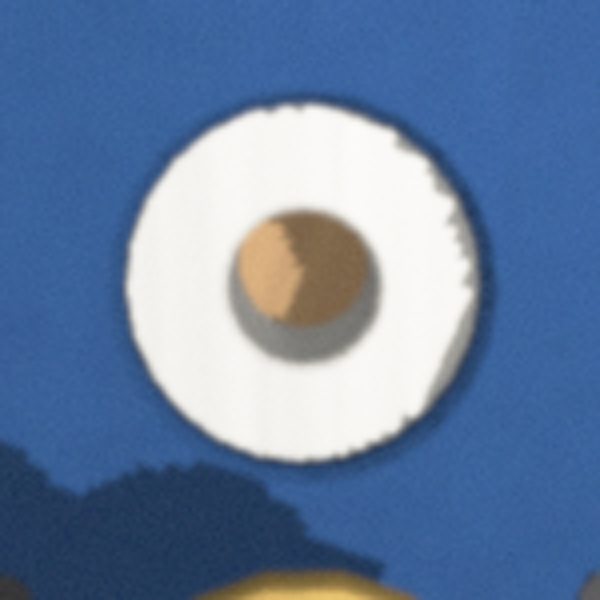

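The pocket is clear. Its hole is centred at crop (304.5,287) and its disc at about (303,283). The die corners are at (214,73), (428,71), (414,271) and (231,273).

Run:
```python
from h import *
c=np.load("e1.npz");f=lambda x,y:(246+x/4-.375,107+y/4-.375)
print("hole",onz(c,f(304.5,287),.042),"disc@.05/.042",onz(c,f(303,283),.05),onz(c,f(303,283),.042))
P=np.array([onz(c,p,.05) for p in((214,73),(428,71),(414,271),(231,273))]);print("corner mean",P.mean(0),np.linalg.norm(P-np.roll(P,1,0),axis=1))
# line intersection diag
def X(a,b,c_,d):
    A=np.c_[b-a,-(d-c_)];s=np.linalg.solve(A,c_-a);return a+s[0]*(b-a)
print("diag",X(P[0,:2],P[2,:2],P[1,:2],P[3,:2]))
i=cv2.imread("pics/e1.png");cv2.imwrite("pics/e3.png",cv2.resize(i[240:390,250:400],None,fx=4,fy=4,interpolation=cv2.INTER_CUBIC))
t=camera("top");print(proj(t,[.521,-.032,.15]))
i=cv2.imread("pics/e_top.png");cv2.imwrite("pics/e4.png",cv2.resize(i[220:370,260:440],None,fx=4,fy=4,interpolation=cv2.INTER_CUBIC))
```

```text
hole [0.50326267 0.01478243 0.042     ] disc@.05/.042 [0.50253899 0.0161244  0.05      ] [0.50282985 0.01528318 0.042     ]
corner mean [0.50329889 0.01472674 0.05      ] [0.11921487 0.11897138 0.1189109  0.11944929]
diag [0.50332796 0.01486505]
[372.15176875 286.12306846]
```

View pics/e3.png

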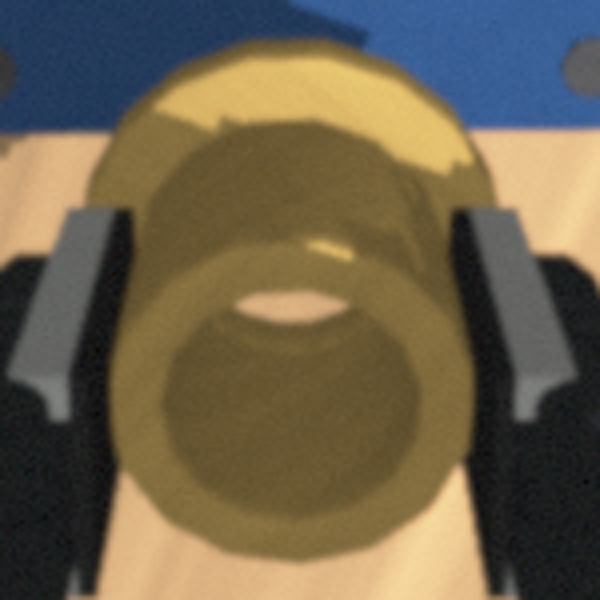

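Run:
```python
from h import *
c=np.load("e1.npz");f=lambda x,y:(250+x/4-.375,240+y/4-.375)
z=c["pos"][2]-.0464+.046
B=onz(c,f(291.5,404),z);print(B,c["pos"],B-c["pos"], "flange L/R",[onz(c,f(*p),z-.032).round(4) for p in((88,190),(497,190))])
w=Ro.from_quat(get_obs()["eef_rot"]).as_matrix();print((w.T@(B-c["pos"])).round(4))
```

```text
[ 0.52016218 -0.03030423  0.14954263] [ 0.52094465 -0.03173496  0.14994263] [-0.00078247  0.00143073 -0.0004    ] flange L/R [array([ 0.4958, -0.031 ,  0.1175]), array([ 0.5395, -0.015 ,  0.1175])]
[-0.0002 -0.0016  0.0004]
```

The two independent estimates of the placing TCP agree to 1.5 mm: wrist-relative (.5038,.0134) and top-relative (.5032,.0149). Clearance is 2.5 mm plus the bevel, so I'll use their mean and descend while watching force.

Run:
```python
from h import *
q=down(np.radians(20)); T=np.array([.5036,.0140])
move_straight([*T,.15],q,max_speed=.1)
move_straight([*T,.108],q,max_speed=.08); sleep(.15)
o=get_obs();e=T-o["position"][:2];print(o["time_s"],o["position"],o["wrist_force"]);f0=o["wrist_force"]
z=.100
while z>.0795:
    move_straight([*(T+e),z],q,max_speed=.03)
    o=get_obs();df=o["wrist_force"]-f0;print(round(o["time_s"],2),round(z,4),o["position"].round(4),df.round(1))
    if df[2]>6: break
    z-=.003 if z>.085 else .0015
c=camera("wrist");save(c,"f1");np.savez("f1.npz",**c,pos=o["position"])
```

```text
10.8083 [0.50415986 0.01399709 0.10856616] [ 0.49994222 -1.21427022 -2.42252162]
11.22 0.1 [0.5028 0.014  0.0997] [-0.4  0.9  0.4]
11.47 0.097 [0.5029 0.014  0.0968] [-1.2  1.5  0.2]
11.72 0.094 [0.5029 0.014  0.0938] [-0.5  0.6  0.7]
11.97 0.091 [0.5028 0.014  0.0908] [-0.7  0.8  1.1]
12.22 0.088 [0.5028 0.014  0.0878] [-1.   1.9  0.6]
12.47 0.085 [0.5028 0.014  0.0848] [-0.9  0.2  1.1]
12.72 0.0835 [0.503  0.014  0.0834] [-0.4  1.1  0.7]
12.97 0.082 [0.5033 0.014  0.0823] [-0.6  1.2  4.5]
13.22 0.0805 [0.5033 0.014  0.0822] [-7.2  1.2 20.9]
```

View pics/f1.png

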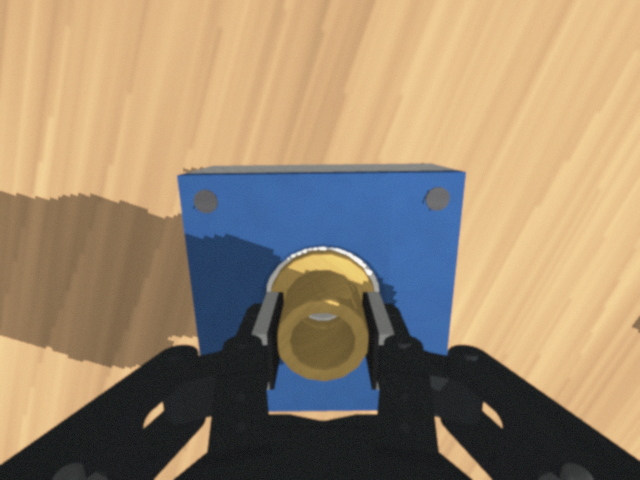

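Contact came at TCP z = 0.0822 m, where a seated bush predicts 0.0824, and the flange lies inside the pocket with a thin bright ring around it at (322,250). Unload, release, rise and check.

Run:
```python
from h import *
q=down(np.radians(20)); T=np.array([.5030,.0140])
move_straight([*T,.0825],q,max_speed=.03)
gripper_to(1.0,50)
o=get_obs();print(o["time_s"],o["position"],o["wrist_force"],o["width"])
move_straight([*T,.15],q,max_speed=.1)
yt=np.array([.342,-.94]);d=T+.05*yt
move_straight([*d,.17],q,max_speed=.15);sleep(.2)
o=get_obs();c=camera("wrist");save(c,"g1");np.savez("g1.npz",**c,pos=o["position"])
p=proj(c,[.5035,.014,.082]);print(o["time_s"],p);x,y=p.astype(int);save(c,"g2",(x-75,y-75,x+75,y+75),4);print(x-75,y-75)
t=camera("top");save(t,"g3",(290,245,390,345),6);np.savez("g3.npz",**t);
s=camera("scene");save(s,"g4",(210,195,310,295),6);np.savez("g4.npz",**s);
```

```text
14.0833 [0.50304546 0.01399329 0.08250167] [-0.97270264 -0.5341819  -0.35515167] 1.0019252530374463
15.6167 [324.29373701 185.05123296]
249 110
```

View pics/g2.png

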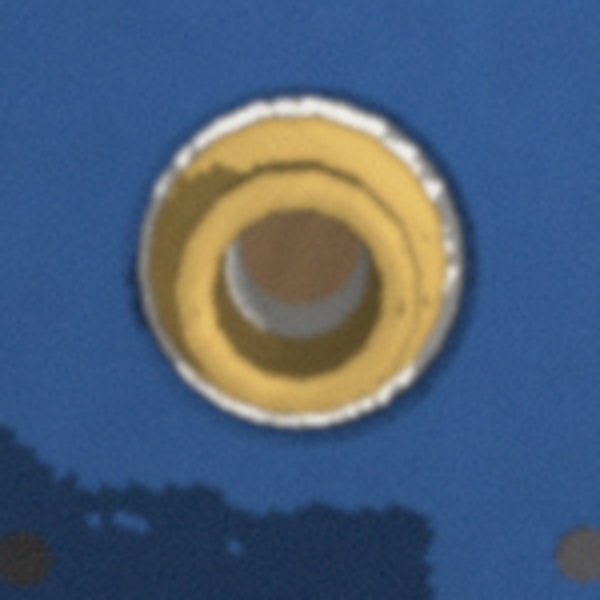

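View pics/g3.png

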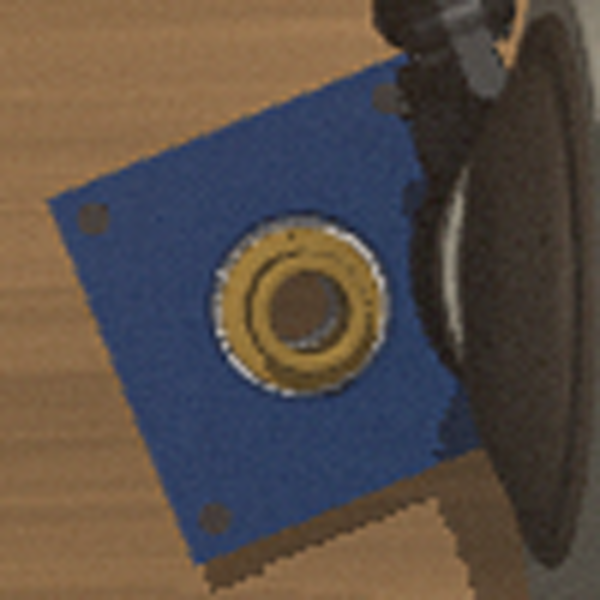

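View pics/g4.png

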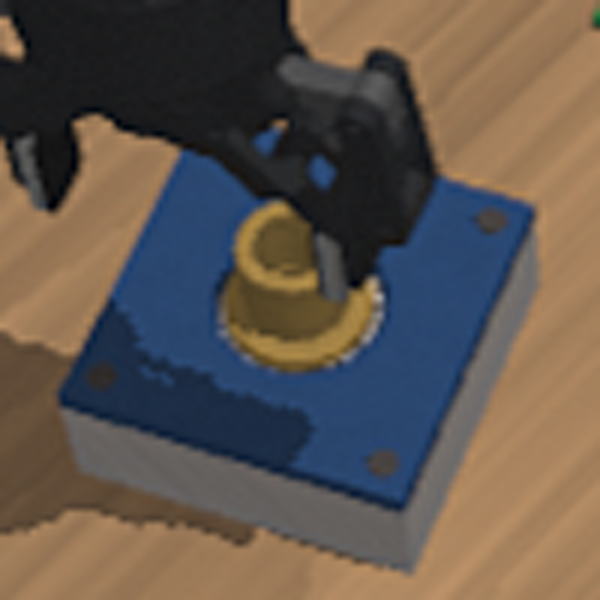

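The bush is seated concentric and flat, with an even bright ring all round. Its bore centre is at wrist crop (301,290) and top crop (307,308). Now the probe: hover with the jaws square to the handle and measure.

Run:
```python
from h import *
c=np.load("g1.npz");print("bore wrist",onz(c,(249+301.3/4-.375,110+290/4-.375),.082),c["pos"])
t=np.load("g3.npz");print("bore top",onz(t,(290+307/6-.42,245+308/6-.42),.082))
s=np.load("g4.npz");print("bore scene",onz(s,(210+286/6-.42,195+247/6-.42),.082))
q=down(np.radians(-10)); yt=np.array([np.sin(np.radians(-10)),-np.cos(np.radians(-10))])
P=np.array([.5540,-.2492])
d=P+.03*yt
reach([*d,.26],q);sleep(.2)
o=get_obs();print(o["time_s"],o["position"],o["joints"].round(2))
c=camera("wrist");save(c,"h1");np.savez("h1.npz",**c,pos=o["position"]);print(proj(c,[*P,.163]),proj(c,[*P,.1]))
x,y=proj(c,[*P,.163]).astype(int);save(c,"h2",(x-75,y-75,x+75,y+75),4);print(x-75,y-75)
```

```text
bore wrist [0.50274355 0.01549254 0.082     ] [ 0.51939896 -0.0316816   0.16936999]
bore top [0.50426211 0.01442092 0.082     ]
bore scene [0.50015828 0.01109457 0.082     ]
16.9917 [ 0.54918077 -0.27633416  0.25927559] [ 0.23  0.41  0.26  1.66 -0.12  1.09  0.35]
[324.42226159 216.94430056] [324.04678762 199.41179669]
249 141
```

View pics/h1.png

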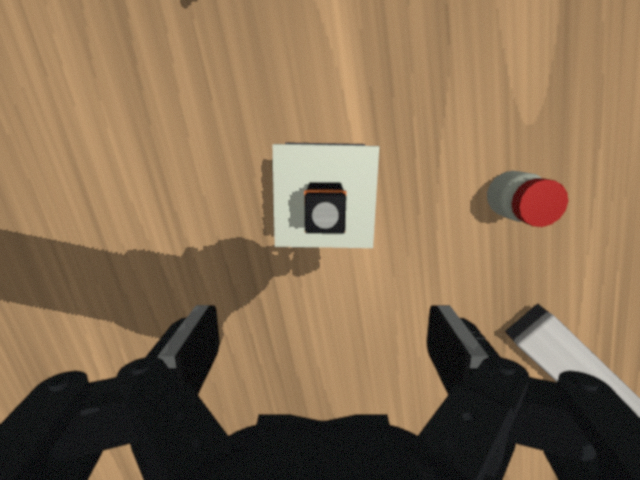

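View pics/h2.png

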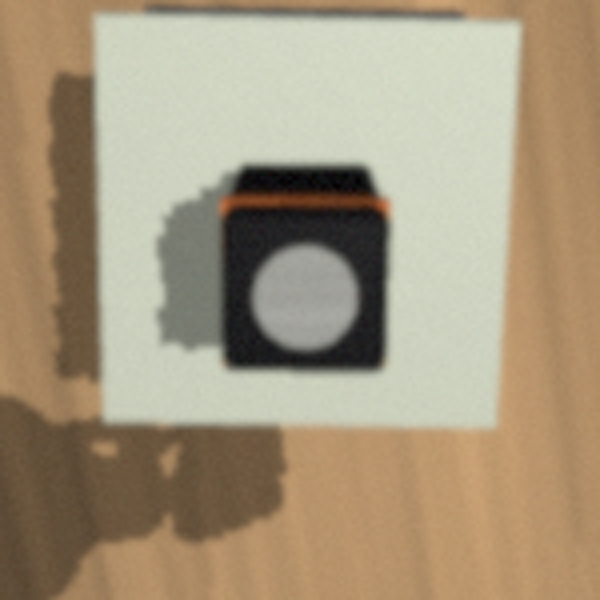

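The handle is square to the jaws in the wrist view, with the stud at crop (305.5,297) and handle sides at x = 223 and 386. Measure and grasp.

Run:
```python
from h import *
c=np.load("h1.npz");f=lambda x,y:(249+x/4-.375,141+y/4-.375)
S=onz(c,f(305.5,297),.163);P=np.array([onz(c,f(*p),.1) for p in((95,14),(521,20),(497,430),(103,424))])
print("stud",S,"stand",P.mean(0),np.linalg.norm(P-np.roll(P,1,0),axis=1),np.degrees(np.arctan2(*(P[1]-P[0])[1::-1])),np.degrees(np.arctan2(*(P[2]-P[3])[1::-1])))
h=[onz(c,f(*p),.16) for p in((224,367),(386,367))];print(np.linalg.norm(h[1]-h[0]),np.degrees(np.arctan2(*(h[1]-h[0])[1::-1])))
g=(S[:2]+np.array([.5537,-.2496]))/2;print(g)
q=down(np.radians(-10))
move_straight([*g,.24],q,max_speed=.15)
move_straight([*g,.136],q,max_speed=.08);sleep(.2)
o=get_obs();print(o["time_s"],o["position"],o["wrist_force"])
c=camera("wrist");save(c,"i1");np.savez("i1.npz",**c,pos=o["position"])
```

```text
stud [ 0.55456662 -0.24798672  0.163     ] stand [ 0.55458794 -0.2483832   0.1       ] [0.08030408 0.07970488 0.0804833  0.08012854] -10.607289511025854 -10.736693303309028
0.025471196710861902 -9.823494844481987
[ 0.55413331 -0.24879336]
19.0833 [ 0.55438546 -0.24888046  0.1364455 ] [0.43941709 1.0621287  0.03389214]
```

View pics/i1.png

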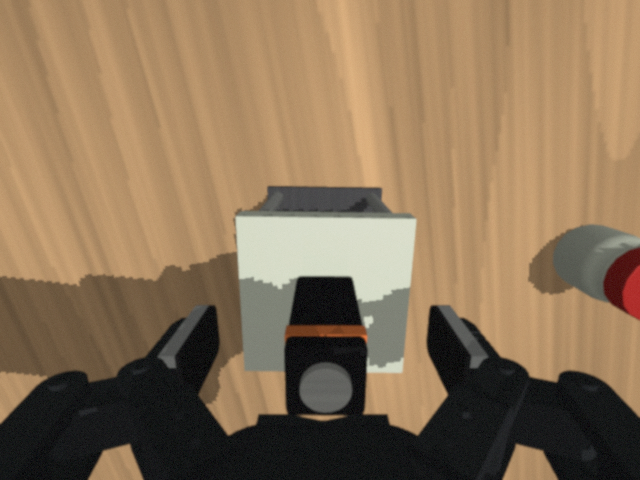

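The fingers straddle the handle evenly; the stud is at (326,387). Grip and lift clear of the stand.

Run:
```python
from h import *
gripper_to(0.0,70)
o=get_obs();p=o["position"];np.save("pgrasp.npy",np.r_[p,o["eef_rot"]]);print(o["time_s"],p,o["wrist_force"],o["width"])
q=down(np.radians(-10))
move_straight([p[0],p[1],.29],q,max_speed=.12);sleep(.3)
o=get_obs();print(o["time_s"],o["position"],o["wrist_force"],o["width"])
for n in("wrist","scene","top"):
    c=camera(n);save(c,"j_"+n);np.savez(f"j_{n}.npz",**c,pos=o["position"])
    tip=o["position"]-[0,0,.126];print(n,[proj(c,tip+[0,0,h]).round(1) for h in(0,.055,.12)])
```

```text
19.7083 [ 0.55434964 -0.2488693   0.13617402] [-0.10425474 -0.52976912  1.33626631] 0.2949655915531088
21.4417 [ 0.55420531 -0.24885943  0.28962418] [ 0.38306767  0.11044322 -0.93446584] 0.29707716748851265
wrist [array([323.9, 245.5]), array([324.3, 274.1]), array([325.1, 335.9])]
scene [array([165.3, 331.2]), array([156.9, 316.5]), array([145.8, 296.9])]
top [array([505.8, 261.7]), array([521.7, 260.3]), array([544.2, 258.2])]
```

View pics/j_wrist.png

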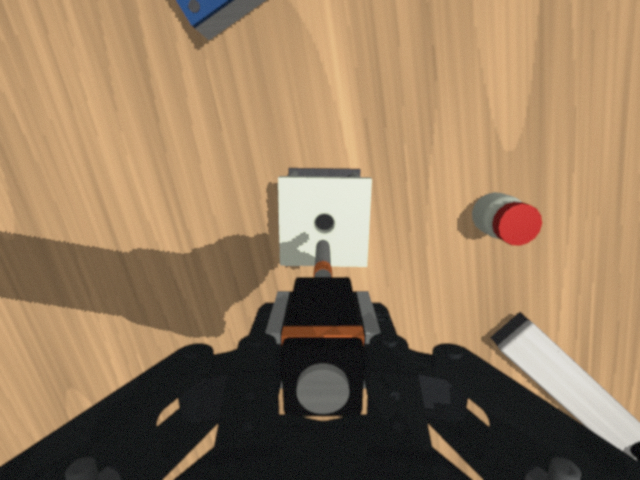

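View pics/j_scene.png

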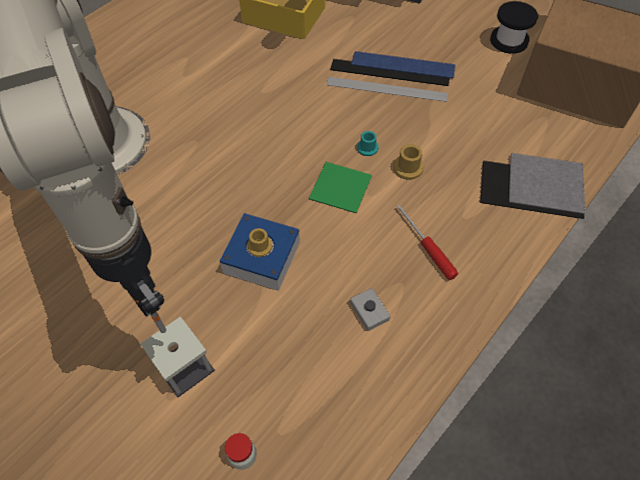

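View pics/j_top.png

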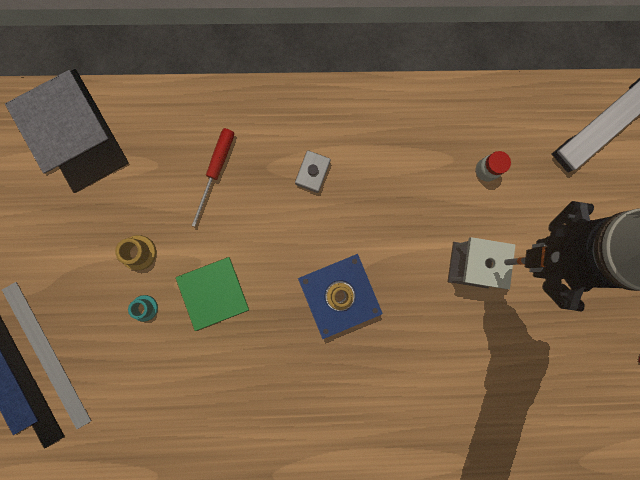

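The probe is held upright. The wrist view shows the tip at (322,243) and band at (322,270), 2–4 px from the predictions. The bush sits in the die at scene (259,240) and top (341,296). Move over the bore, tip about 50 mm above the rim, keeping the same yaw.

Run:
```python
from h import *
q=down(np.radians(-10))
reach([.5032,.0144,.29],q)
move_straight([.5032,.0144,.258],q,max_speed=.1);sleep(.4)
o=get_obs();print(o["time_s"],o["position"],o["wrist_force"],o["width"],Ro.from_quat(o["eef_rot"]).as_matrix().round(4)[2])
for n,k in(("wrist",70),("scene",50),("top",50)):
    c=camera(n);np.savez(f"k_{n}.npz",**c,pos=o["position"])
    tip=o["position"]-[0,0,.126];print(n,[proj(c,tip+[0,0,h]).round(1) for h in(0,.055)],proj(c,[*o["position"][:2],.082]))
    x,y=proj(c,tip).astype(int);b=(max(0,x-k),max(0,y-k),x+k,y+k);print(b);save(c,"k_"+n,b,600/(2*k))
```

```text
23.5 [0.50341096 0.01451513 0.25837247] [ 1.04180071  0.53103571 -1.02811095] 0.29675961505066095 [ 7.e-04 -2.e-04 -1.e+00]
wrist [array([323.7, 245.4]), array([324.1, 274. ])] [323.41755203 227.89626774]
(np.int64(253), np.int64(175), np.int64(393), np.int64(315))
scene [array([257.2, 220.7]), array([254.2, 203.1])] [259.69776852 235.50888288]
(np.int64(207), np.int64(170), np.int64(307), np.int64(270))
top [array([343.1, 297.5]), array([346.1, 298.8])] [340.70908076 296.39963434]
(np.int64(293), np.int64(247), np.int64(393), np.int64(347))
```

View pics/k_wrist.png

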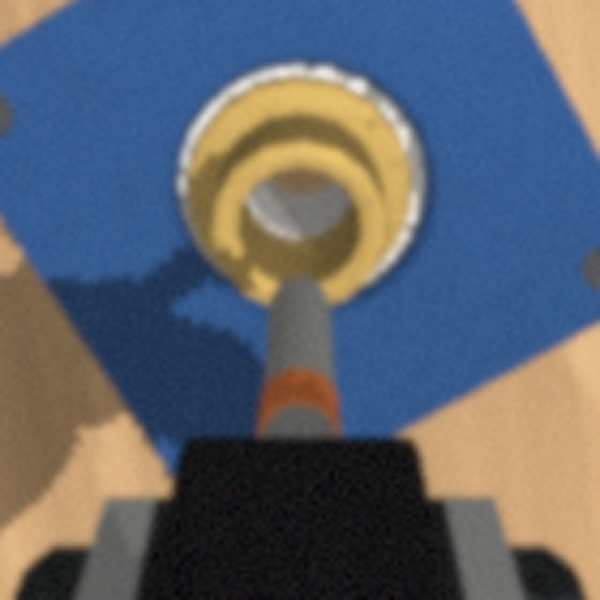

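View pics/k_scene.png

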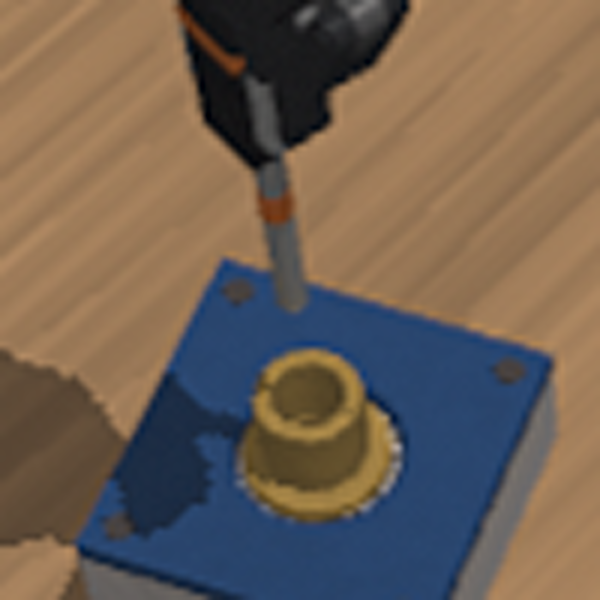

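View pics/k_top.png

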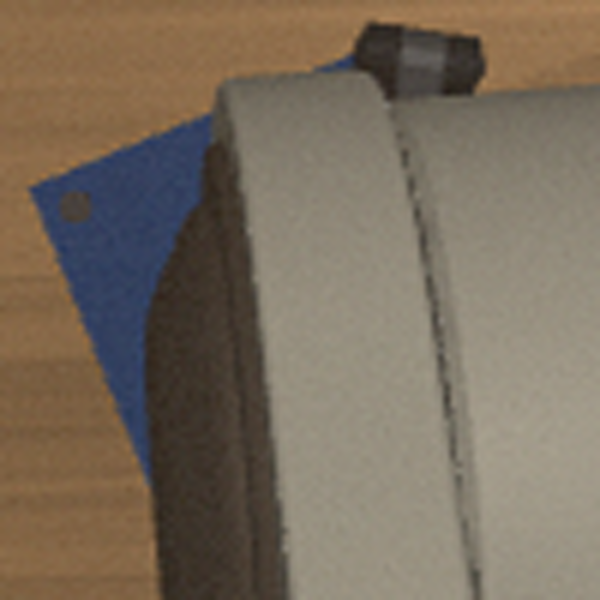

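Relative check: in both views the tip and the bore deviate from prediction by nearly the same amount. Quantifying that before lowering.

Run:
```python
from h import *
w=np.load("k_wrist.npz");s=np.load("k_scene.npz");a=600/140
zt=w["pos"][2]-.126
fw=lambda x,y:(253+x/a-.38,175+y/a-.38);fs=lambda x,y:(207+x/6-.42,170+y/6-.42)
for n,c,t,b in(("wrist",w,fw(300.5,307),fw(301.5,224)),("scene",s,fs(292,299),fs(308,391))):
    T=onz(c,t,zt);B=onz(c,b,.082);print(n,T,B,"move by",(B-T)[:2])
```

```text
wrist [0.5026271  0.01398802 0.13237247] [0.50319013 0.01545186 0.082     ] move by [0.00056303 0.00146384]
scene [0.4986708  0.01432596 0.13237247] [0.49957025 0.01359398 0.082     ] move by [ 0.00089944 -0.00073198]
```

Mean correction is about (+0.6,+0.3) mm. Correct, lower to just above the rim and look once more.

Run:
```python
from h import *
q=down(np.radians(-10))
move_straight([.5039,.0147,.217],q,max_speed=.08);sleep(.4)
o=get_obs();print(o["time_s"],o["position"],o["wrist_force"],o["width"])
for n,k in(("wrist",60),("scene",40)):
    c=camera(n);np.savez(f"l_{n}.npz",**c,pos=o["position"])
    tip=o["position"]-[0,0,.1262];print(n,proj(c,tip).round(1),proj(c,[*o["position"][:2],.082]))
    x,y=proj(c,tip).astype(int);b=(x-k,y-k,x+k,y+k);print(x-k,y-k);save(c,"l_"+n,b,600/(2*k))
```

```text
24.7167 [0.50402475 0.01471888 0.21728686] [-1.17439972 -0.17905975 -1.08257056] 0.2950233000792269
wrist [323.7 245.4] [323.6225911  241.73632258]
263 185
scene [259.6 233. ] [260.00329619 235.61188026]
219 193
```

View pics/l_wrist.png

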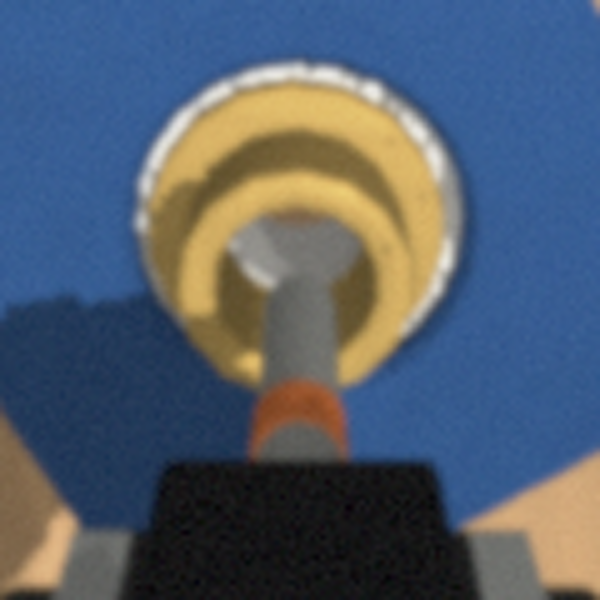

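View pics/l_scene.png

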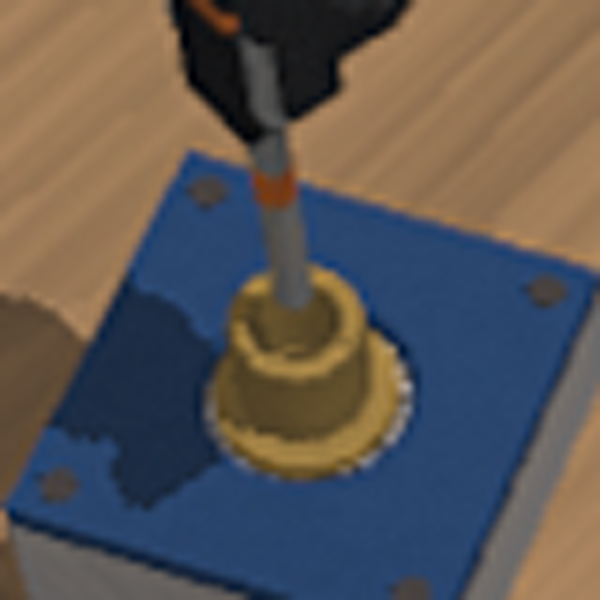

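Wrist: tip-to-bore offset is 17.5 crop px, against 18 expected when aligned. Scene: (3,14) against (3,20), under 1 mm. The rod is centred, so lower straight down in steps, watching the force.

Run:
```python
from h import *
q=down(np.radians(-10));f0=get_obs()["wrist_force"]
for z in(.20,.185,.17,.16,.1532):
    move_straight([.5039,.0147,z],q,max_speed=.05)
    o=get_obs();d=o["wrist_force"]-f0;print(round(o["time_s"],2),o["position"].round(4),d.round(1))
    if np.linalg.norm(d)>5: break
sleep(.5)
o=get_obs();print(o["time_s"],o["position"],o["wrist_force"],o["width"])
for n,k in(("wrist",60),("scene",40)):
    c=camera(n);np.savez(f"m_{n}.npz",**c,pos=o["position"])
    p=proj(c,[*o["position"][:2],.082]);print(n,p)
    x,y=p.astype(int);b=(x-k,y-k,x+k,y+k);print(x-k,y-k);save(c,"m_"+n,b,600/(2*k))
```

```text
25.31 [0.5036 0.0146 0.1995] [ 0.3 -0.3  0.2]
25.76 [0.5036 0.0147 0.1846] [ 0.2 -0.1  1.1]
26.21 [0.5036 0.0146 0.1696] [-0.1  0.  -0.2]
26.56 [0.5035 0.0147 0.1595] [ 0.  -0.3  0.2]
26.84 [0.5036 0.0147 0.1528] [-0.1 -1.3 -0.6]
27.3417 [0.50394944 0.01472156 0.15327489] [ 0.29822985  1.15428193 -0.48504261] 0.2969167222230585
wrist [324.18608139 273.8565894 ]
264 213
scene [259.97563738 235.58997796]
219 195
```

View pics/m_wrist.png

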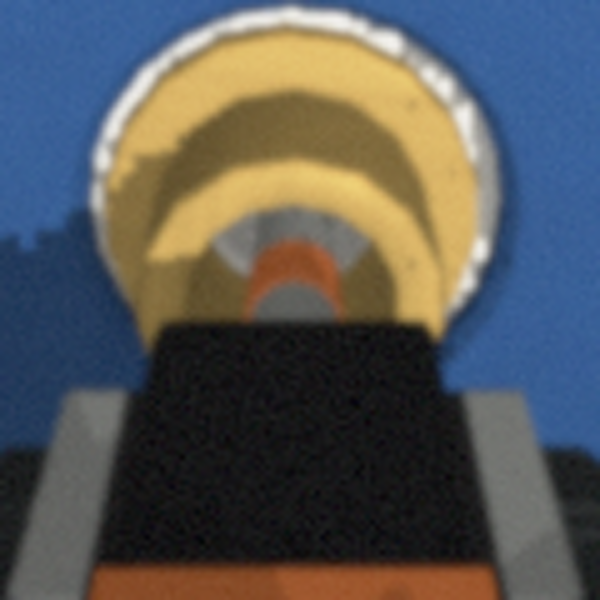

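View pics/m_scene.png

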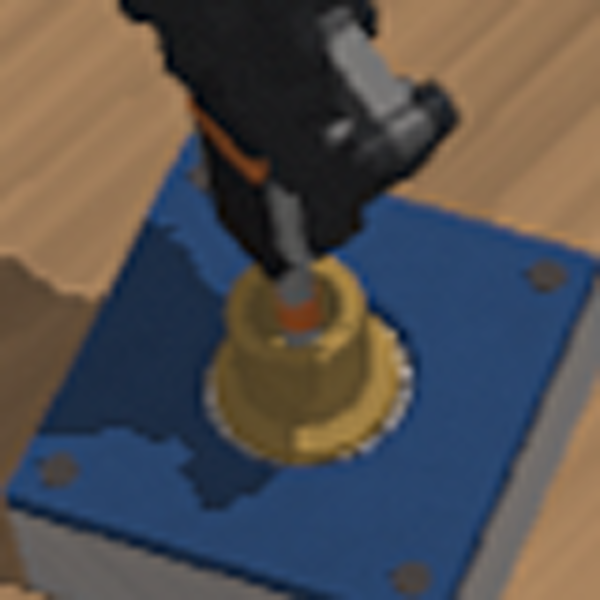

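The band stands level with the rim and the rod is centred. In the wrist view the rod centre is at (294,303) and the bore centre at (291,305), about 0.5 mm apart. In the scene view the band is at (299,318), with about 323 expected. No contact force showed on the way down. Handing in.

Run:
```python
from h import *
o=get_obs();print(o["time_s"],abs(o["joint_velocities"]).max(),o["wrist_force"])
finish_job()
o=get_obs();print(o["time_s"],o["position"],o["width"])
```

```text
27.4417 0.001123590429000316 [-0.0991125   0.32524425 -1.08871923]
the job is handed in; nothing more can be done
the job is handed in; nothing more can be done
```

I handed the job in at 27.4 s of the 64 s allowed. The bush is in the die pocket and let go. The probe is held in its bore with the orange band level with the rim. No verdict is reported, so what follows rests on my own checks.

- **Bush:** I took the small brass bush from the green board. It touched the pocket floor with the TCP at 0.0822 m, where a seated bush predicts 0.0824 m. After release, the pictures showed it flat, with an even gap all round.
- **Probe:** I lifted it by its handle and lowered it straight down. The wrist force changed by no more than about 1.3 N, which is within its noise. That noise is larger than the 0.2 N contact limit, so only the pictures show that nothing touched.
- **Last picture check:** The wrist view put the rod within about 0.5 mm of the bore centre, against 4 mm allowed. The scene view put the band within about 1.5 mm of the rim's height, against 7 mm allowed. The arm was still.
- **Disagreements:** Before I corrected the probe's position, the wrist and scene cameras disagreed by about 2 mm in y on how far to move it. They also gave positions 1–4 mm apart, so I compared rod with bore inside each picture and used the mean. The top camera was blocked by the arm over the die and could not check the final pose.
- **Other objects:** The arm went nowhere near the jar, screwdriver or steel block. They looked unmoved in the views taken as the probe was lifted; I did not measure them again at the end.

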